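# Couple the valve test rig and set it half open

## Robot

A 7-joint arm with a two-finger parallel gripper is mounted at the origin on the work surface. World frame = base frame: x ahead of the robot, y to its left, z up, the work surface at z = 0. Lengths are in m, angles in rad, forces in N, time in s.
With the tool pointing down it reaches from about 0.35 to 0.9 m from the base axis. Payload 19.9 kg.
Tool frame: the origin (TCP) lies midway between the tips of the shut fingers; the grasp point (between the pads) lies 19 mm behind it; z points along the fingers, y is the line along which they close (so a half turn about z gives the same grasp; the last joint's range is limited). The gripper opens to 94 mm and grips with 3 to 60 N. Pads are 16 mm wide; open, the fingers measure 119 mm over their backs; the gripper's body (75 mm by 177 mm) begins 78 mm behind the grasp point.
Start: joints at [-1.337, 0.417, -0.01, 1.614, 0.005, 1.111, -0.053], TCP at [0.17, 0.601, 0.205] pointing down, gripper open.
Joint ranges: [-2.81, 2.81], [-0.39, 2.02], [-1.27, 1.25], [0.06, 2.57], [-1.19, 4.33], [0.19, 2], [-2.82, 2.82]. Speed limits (rad/s): [1.89, 1.89, 2.39, 2.39, 3.01, 3.01, 3.01].

## Interface

Orientations are given as [roll, pitch, yaw] about the fixed x, y, z axes, in that order (R = Rz(yaw) Ry(pitch) Rx(roll)).
In Python, from plant import sensors, cams, r gives the robot as it stands. The module is installed in compiled form; this text tells all that it offers.
- The arm moves only by the tool send_rows, never from a script. Its arguments are lists of equal length, an entry for each row: "travel": the shift along the tool's x, y, z normalised to -1 to 1, where 1 is 0.25 m, a list of three; "rotation": the turn, a rotation vector about the tool's x, y, z normalised to -1 to 1, where 1 is 45 degrees, a list of three; "gripper": the opening, from -1 (shut) to 1 (fully open). In form: {"travel": [[tx, ty, tz], ...], "rotation": [[wx, wy, wz], ...], "gripper": [gripper, ...]}. A call has exactly 5 rows; each row is the pose to reach, as a shift and turn from the pose commanded when the call began, along the tool's axes at that moment; what a row does not reach only later rows make up. A row lasts 1/8 s, in which the tool goes at most 62.5 mm and 10.7 degrees, less where a joint would pass 70% of its speed; a pose out of reach is approached as far as the arm can. A call with a number of a shift or a turn outside -1 to 1 is refused whole. A call with a gripper value outside its range is refused whole. The fingers move at their own pace and stop on an object; the grip force is fixed at half the most. Time passes only in rows, so rows that repeat a pose let the fingers close, or fill a call up. It gives the time, the measured TCP pose, the force, the opening and the grip force at its end, in the units of the state.
- sensors.sense(): the state, without advancing time (a new reading comes with each control period).
- cams.snapshot(name): name is "side" or "top"; returns a dict with "image" (400x640x3 uint8, red, green, blue), "fx", "fy", "cx", "cy" (pixels), "camera_from_world" (4x4, takes a point from world to camera coordinates). Camera axes: x right, y up, looking along -z (the intrinsics and any distortion apply to the point x, -y, -z); pixel columns grow to the right and rows downward; lengths in m; the calibration is good to about 2 mm. A picture is of the moment at which its call begins. There is no depth.
- r.sign_off(): hands the job in; it is judged then, once.
The state is a dict: "t": time; "q": joint angles; "dq": joint speeds; "tau": joint torques, N m; "ee_pos": TCP position; "tool_rot": TCP orientation; "ft_force": force on the tool from outside, world axes, zero at the start; "torque": the same for the moment, N m; "gripper_width": opening from 0.0 (shut) to 1.0 (fully open); "finger_force": force on a finger pad.
Only numpy, scipy, OpenCV 4.12 (cv2) and the standard library are available. Lean on these libraries where they do the work, as an engineer would, in place of code of your own. Each camera call takes 0.05 s, during which the arm holds its last target. There are 200 camera calls.

## Task

Take the loose steel sleeve out of its wooden cradle and push it onto the valve rig's outlet spigot until it is fully home against the collar, leaving the valve practically shut meanwhile. Then swing the valve's hand lever to the half-open mark, 45 degrees from the shut stop, without swinging it far past that mark, and let go. Leave the spanner, the flange and the reducer where they are.

Things in the scene. Friction and masses are not known exactly. Their poses are not given: they have to be found in the camera images.
- valve_rig: Fixed valve test rig: grey base plate 150 x 240 x 10 mm, a horizontal pipe (axis along the rig's y, 90 mm above the bench) and a dark ball valve body in its middle. Origin: on the bench under the valve's stem (the stem axis is vertical through it), z up. The outlet with collar and spigot is on +y, the capped blind inlet on -y (to y = -135 mm).
- spigot_tip (a point): Centre of the free end of the bare steel outlet spigot, 140 mm from the stem axis, 90 mm above the bench; y axis as the rig's, pointing out of the spigot. Spigot: 38 mm diameter, 55 mm long, the last 8 mm tapered to 26 mm diameter; behind it the dark round collar, 70 mm diameter, 12 mm thick, its face 85 mm from the stem axis.
- half_mark (a point): Half-open mark: outer end of the longest of three raised dark ribs on the flat quadrant plate under the lever (plate radius 74 mm, top 136 mm above the bench), 90 mm from the stem axis, in the direction halfway between the rig's -x and -y. The short ribs mark shut (rig -x) and fully open (rig -y).
- sleeve_home (a point): Point on the spigot's axis, 32 mm out from the collar's face: where the sleeve's centre lies when it is fully home. Axes as the rig's.
- valve_lever (a joint): Angle of the valve's hand lever about the vertical stem, rad: 0 = shut stop (lever along the rig's -x), 0.785 = half-open mark, 1.571 = fully open stop (lever along the rig's -y); grows counter-clockwise seen from above. It stays where it is left.
- lever_grip (a point): Centre of the lever's black rubber grip, 120 mm from the stem axis, 152 mm above the bench. The grip is 65 mm long along the lever (85 to 150 mm from the stem), 20 mm wide, 16 mm high; its x axis runs along the lever towards the stem. Rest of the lever: steel bar 14 mm wide, 6 mm thick.
- sleeve: Loose plain steel sleeve (tube): outer diameter 50 mm, bore 42 mm, length 64 mm, open at both ends, 0.2 to 0.4 kg. Origin: its centre, on its axis; x along its axis. It starts lying level in the cradle, axis 60 mm above the bench.
- cradle: Fixed wooden cradle, 46 x 46 mm, 39 mm high, with a shallow groove along its x in which the sleeve lies (underside of the sleeve 36 mm above the bench; the cradle is narrower than the sleeve's diameter). Origin: centre of its underside.
- reducer: Bystander: dark cast cone-shaped reducer, 72 mm diameter below, 44 mm above, 70 mm high, standing. Origin: centre of its underside.
- flange: Bystander: dark flange with hub, lying flat, 90 mm diameter, 34 mm high. Origin: centre of its underside.
- spanner: Bystander: steel spanner, 170 mm long, lying flat along its x. Origin: under its middle.
There are look-alikes about, which are no part of the job. There is more than one size of the sleeve; the job needs the middle-sized.

How it is judged:
By the outcome, as a careful person would: the job done as asked, in the order asked, and still so for the second after the job is handed in, with the robot touching nothing.
It also fails if it takes over 64 s, if anything falls off the work surface, if the arm or the gripper's body presses on something with over 40 N, if the wrist force passes 120 N, or if a joint passes its speed limit or range.

## Working session

There is one attempt and no reset: what is moved stays moved. The work goes in short steps, Python scripts to look and compute and a tool call to move; the robot and the scene stay as the last step left them, time stands still between calls to the robot, and variables do not carry over. Pictures are saved under pics/ and viewed, at most 10 in all, crops included, and the job is handed in when it is done.

Besides the shell and the picture viewer there is one more tool, called after "Call:" as name(argument=value, ...), one argument or row to a line, values as JSON. send_rows: Moves the arm, as the interface text tells. Scaled input: -1 to 1 covers 0.25 m each way for a shift and 45 degrees each way for a turn. Its arguments: {"type":"object","properties":{"travel":{"type":"array","items":{"type":"array","items":{"type":"number","minimum":-1,"maximum":1}}},"rotation":{"type":"array","items":{"type":"array","items":{"type":"number","minimum":-1,"maximum":1}}},"gripper":{"type":"array","items":{"type":"number"}}},"required":["travel","rotation","gripper"]}

```bash
mkdir -p pics
python3 - <<'E'
from plant import sensors,cams,r
import cv2,numpy as np
s=sensors.sense();print({k:np.round(v,3).tolist() for k,v in s.items()})
for n in("top","side"):
    d=cams.snapshot(n);print(n,[d[k] for k in d if k!="image"],list(d))
    cv2.imwrite(f"pics/{n}0.png",cv2.resize(d["image"][:,:,::-1],(800,500),interpolation=cv2.INTER_CUBIC))
    np.savez(n+"0.npz",**d)
E
```

```text
{'t': 0.0, 'q': [-1.337, 0.418, -0.01, 1.614, 0.005, 1.111, -0.053], 'dq': [0.002, -0.001, -0.001, 0.001, -0.001, 0.0, -0.0], 'tau': [-0.0, -85.125, 0.639, -42.6, -0.049, 0.019, 0.0], 'ee_pos': [0.17, 0.601, 0.205], 'tool_rot': [-3.14, 0.0, 2.866], 'ft_force': [0.029, 0.633, 0.735], 'torque': [0.024, -0.0, -0.024], 'finger_force': 0.0, 'gripper_width': 1.003}
top [376.53517520481455, 376.53517520481455, 316.4437097999353, 199.3659079429033, array([[ 0.00381663, -0.99990132,  0.01351985, -0.01043291],
       [ 0.98744959,  0.00590307,  0.15782414, -0.54514806],
       [-0.15788837,  0.01274781,  0.98737468, -1.18521287],
       [ 0.        ,  0.        ,  0.        ,  1.        ]])] ['image', 'fx', 'fy', 'cx', 'cy', 'camera_from_world']
side [390.66663790835725, 390.66663790835725, 318.9890414854922, 201.36048022104887, array([[ 0.6993892 , -0.71457786, -0.01527196, -0.40205807],
       [ 0.47344145,  0.44715943,  0.75888183, -0.32891181],
       [-0.53545116, -0.53798413,  0.65104925, -0.75827186],
       [ 0.        ,  0.        ,  0.        ,  1.        ]])] ['image', 'fx', 'fy', 'cx', 'cy', 'camera_from_world']
```

View pics/top0.png

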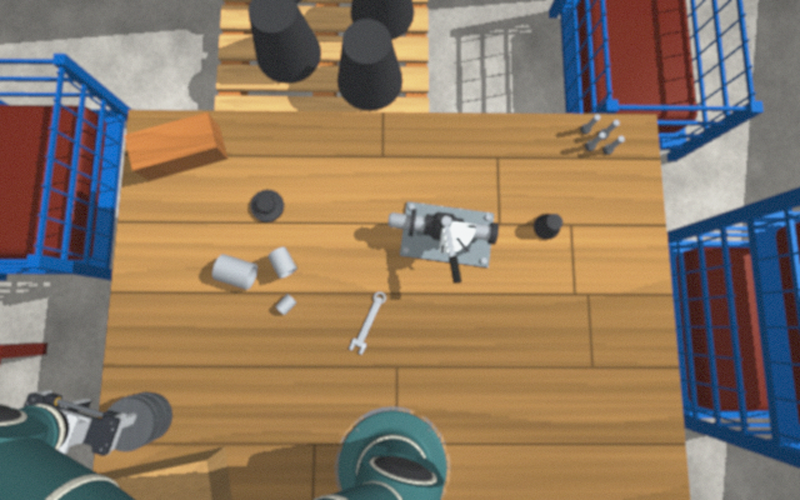

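View pics/side0.png

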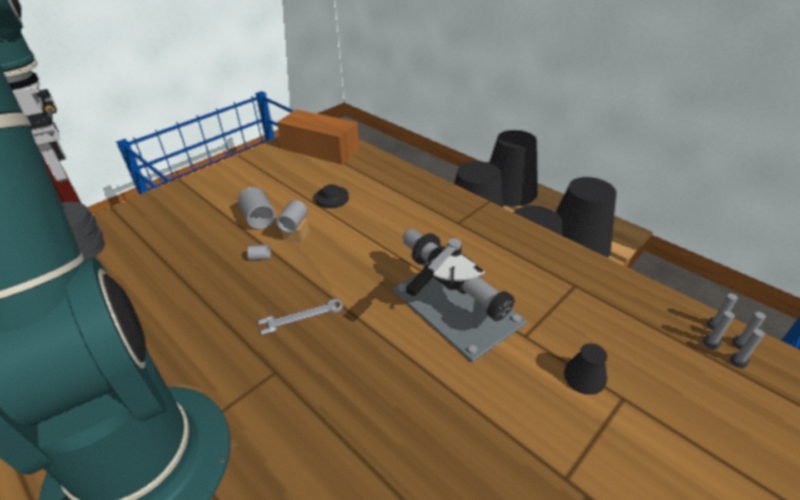

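The top view (800 px wide) shows the middle sleeve in its cradle at about (282,262). The rig's stem is near (450,228), with the spigot pointing left to (390,220) and the lever pointing down to (457,282). In the side view the sleeve is at (292,216), the spigot tip at (407,236) and the lever grip at (420,280). I'll take crops of both to get accurate pixels.

Run:
```python
import cv2,numpy as np
def crop(n,x,y,w,h,s):
    im=np.load(n+"0.npz")["image"][y:y+h,x:x+w,::-1]
    o=cv2.resize(im,None,fx=s,fy=s,interpolation=cv2.INTER_CUBIC)
    for i in range(0,w,10): cv2.putText(o,str(x+i),(i*s,8),0,.3,(0,0,255),1);cv2.line(o,(i*s,0),(i*s,h*s),(0,0,255) if i%50==0 else (0,200,255),1) if 0 else cv2.line(o,(i*s,10),(i*s,14),(0,0,255),1)
    for i in range(10,h,10): cv2.putText(o,str(y+i),(0,i*s+3),0,.3,(0,0,255),1);cv2.line(o,(20,i*s),(25,i*s),(0,0,255),1)
    return o
a=crop("top",205,185,50,70,8);b=crop("side",215,150,50,70,8)
cv2.imwrite("pics/sl.png",np.hstack([a,b]))
a=crop("top",300,155,100,75,4);a=crop("top",300,155,100,75,8)
b=crop("side",310,170,110,120,5)
cv2.imwrite("pics/rt.png",a);cv2.imwrite("pics/rs.png",b)
```

```text
(no output)
```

View pics/sl.png

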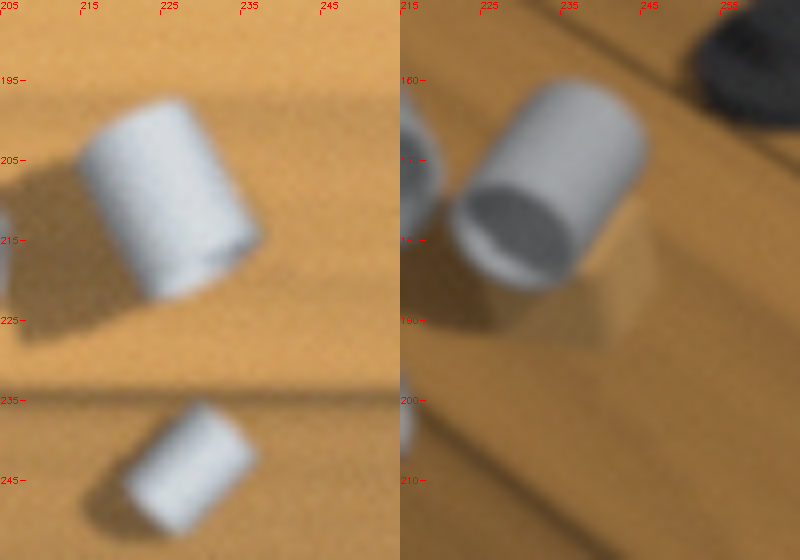

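View pics/rt.png

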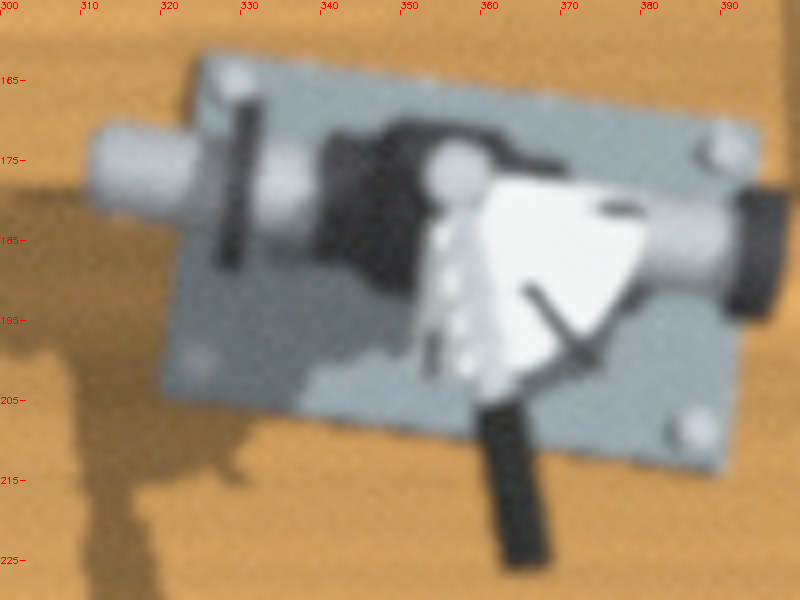

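View pics/rs.png

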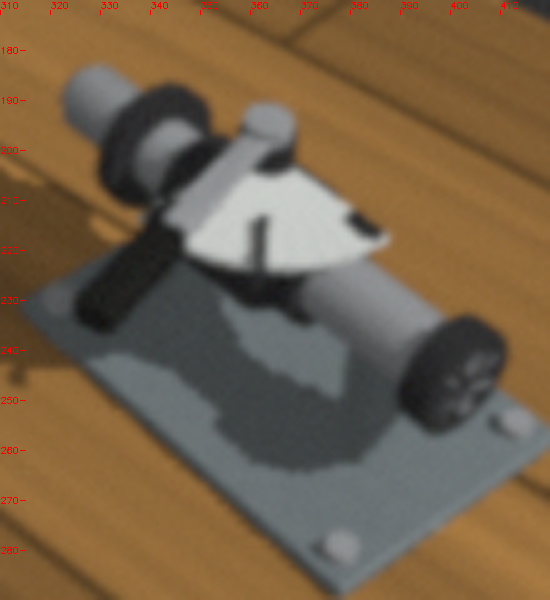

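The crops give usable features: the sleeve silhouette in both views and the plate corners. In the top crop I also read the half rib end at (597,368), the grip end at (530,568) and the spigot end at x≈90. I'll fit the poses from these.

```bash
cat > h.py <<'E'
import cv2,numpy as np
from scipy.optimize import minimize,least_squares
def load(n): return dict(np.load(n+".npz"))
def proj(d,P):
    P=np.atleast_2d(P);c=P@d["camera_from_world"][:3,:3].T+d["camera_from_world"][:3,3]
    return np.c_[d["cx"]+d["fx"]*c[:,0]/-c[:,2], d["cy"]-d["fy"]*c[:,1]/-c[:,2]]
def rz(a): c,s=np.cos(a),np.sin(a); return np.array([[c,-s,0],[s,c,0],[0,0,1.]])
A=np.linspace(0,2*np.pi,60)
def cyl(p,L=.064,R=.025):   # p=x,y,z,yaw ; axis along x
    P=np.vstack([np.c_[0*A+e*L/2,R*np.cos(A),R*np.sin(A)] for e in(-1,1)])
    return P@rz(p[3]).T+np.array(p[:3])
def hullmask(d,P,win,ss=8):
    x,y,w,h=win; q=((proj(d,P)-[x,y]+.5)*ss-.5)
    m=np.zeros((h*ss,w*ss),np.uint8); cv2.fillConvexPoly(m,cv2.convexHull(np.round(q*16).astype(np.int32)),255,shift=4)
    return cv2.resize(m,(w,h),interpolation=cv2.INTER_AREA)/255.
def greymask(d,win,lo=.15,hi=.4):
    x,y,w,h=win; im=d["image"][y:y+h,x:x+w].astype(float); s=1-im.min(2)/im.max(2)
    return np.clip((hi-s)/(hi-lo),0,1)
def fitsleeve(views,p0,blur=1.0):
    T=[(d,w,cv2.GaussianBlur(m,(0,0),.5)) for d,w,m in views]
    def f(p): return sum(((cv2.GaussianBlur(hullmask(d,cyl(p),w),(0,0),blur)-m)**2).sum() for d,w,m in T)
    return minimize(f,p0,method="Nelder-Mead",options=dict(initial_simplex=np.array([p0]+[np.array(p0)+np.eye(4)[i]*[.01,.01,.01,.1][i] for i in range(4)]),xatol=1e-4,fatol=1e-4,maxiter=600))
# rig model points in rig frame
def rigp(p,X): return np.atleast_2d(X)@rz(p[3]).T+np.array(p[:3])
E
cat > fit.py <<'E'
from h import *
t,s=load("top0"),load("side0")
def ray(d,u,v,z):
    R=d["camera_from_world"][:3,:3];c=-R.T@d["camera_from_world"][:3,3]
    k=R.T@np.array([(u-d["cx"])/d["fx"],-(v-d["cy"])/d["fy"],-1.]);return c+k*(z-c[2])/k[2]
wt=(212,194,28,31);ws=(220,157,29,30)
mt=greymask(t,wt);ms=greymask(s,ws)
p0=list(ray(t,226,209.7,.06))+[.51];print("p0",np.round(p0,4))
print("sat t",mt.sum(),hullmask(t,cyl(p0),wt).sum(),"s",ms.sum(),hullmask(s,cyl(p0),ws).sum())
o=fitsleeve([(t,wt,mt),(s,ws,ms)],p0);print("sleeve",np.round(o.x,4),np.degrees(o.x[3]),o.fun)
for k in((t,wt,mt),(s,ws,ms)):
    cost=((cv2.GaussianBlur(hullmask(k[0],cyl(o.x),k[1]),(0,0),1)-cv2.GaussianBlur(k[2],(0,0),.5))**2).sum();print(cost)
T=lambda X,Y:((X+.5)/8-.5+300,(Y+.5)/8-.5+155)
S=lambda X,Y:((X+.5)/5-.5+310,(Y+.5)/5-.5+170)
obs=[(t,[.075,.12,.01],T(203,50)),(t,[.075,-.12,.01],T(760,125)),(t,[-.075,-.12,.01],T(725,473)),(t,[-.075,.12,.01],T(160,397)),
(s,[-.075,.12,.01],S(20,302)),(s,[-.075,-.12,.01],S(337,590)),
(t,[0,.14,.09],T(92,166)),(t,[.035,.091,.09],T(252,100)),(t,[-.035,.091,.09],T(229,270)),
(t,[-.0636,-.0636,.137],T(597,368)),(s,[-.0636,-.0636,.137],S(258,278)),
]
def res(p): return np.concatenate([proj(d,rigp(p,X))[0]-u for d,X,u in obs])
q=least_squares(res,[*ray(t,357,177,.0)[:2],0,-.13],loss="soft_l1")
print("rig",np.round(q.x,4),np.degrees(q.x[3]));print(np.round(res(q.x).reshape(-1,2),2).tolist())
p=q.x;print("tip",rigp(p,[0,.14,.09]),"home",rigp(p,[0,.117,.09]))
# lever: grip axis ends
def lv(a,r,z=.16): return [-r*np.cos(a),-r*np.sin(a),z]
L=[(t,.150,T(530,568)),(t,.085,T(499,404))]
f=lambda a:np.concatenate([proj(d,rigp(p,lv(a[0],rr)))[0]-u for d,rr,u in L])
a=least_squares(f,[.05]);print("lever deg",np.degrees(a.x),np.round(f(a.x),2),"grip",rigp(p,lv(a.x[0],.12,.152)))
np.save("rig.npy",p)
E
python3 fit.py
```

```text
p0 [0.5074 0.2812 0.06   0.51  ]
sat t 374.027765095055 362.53725490196075 s 429.9322667951143 444.1882352941177
sleeve [0.5073 0.2828 0.0615 0.5215] 29.882587906313596 12.044609017948716
5.2417225103589065
6.80288650758981
rig [ 0.5954 -0.1415 -0.0006 -0.1334] -7.644899249672081
[[-1.2, -0.48], [-1.03, -0.25], [-1.33, -0.43], [-1.81, -0.79], [-1.27, -0.94], [-0.8, -0.57], [4.09, 0.33], [0.84, 0.05], [0.82, 0.19], [5.08, 1.29], [5.15, 6.28]]
tip [[ 0.61397638 -0.00278359  0.0893599 ]] home [[ 0.61091661 -0.02557915  0.0893599 ]]
lever deg [10.22696342] [-0.87  1.51  1.65  0.01] grip [[ 0.47547358 -0.14694524  0.1513599 ]]
```

```bash
sed -i 's/\.091,\.09/.079,.09/g' fit.py; sed -i 's/^def res(p).*/def res(p): return np.concatenate([proj(d,rigp(p[:4],np.array(X)+([p[4],p[5],0] if X[2]==.01 else [0,0,0])))[0]-u for d,X,u in obs])/; s/,0,-.13\],loss/,0,-.13,0,0],loss/' fit.py; python3 fit.py|tail -8
```

```text
sat t 374.027765095055 362.53725490196075 s 429.9322667951143 444.1882352941177
sleeve [0.5073 0.2828 0.0615 0.5215] 29.882587906313596 12.044609017948716
5.2417225103589065
6.80288650758981
rig [ 0.5971 -0.126   0.0035 -0.1302 -0.0016 -0.0203] -7.457902898108546
[[0.05, 0.03], [0.5, 0.07], [0.34, 0.06], [-0.41, -0.1], [-0.87, -0.65], [0.42, 0.05], [-0.82, -0.39], [-0.28, -0.25], [-0.24, -0.03], [0.24, 0.41], [0.37, 1.05]]
tip [[0.61528844 0.01278653 0.09349214]] home [[ 0.61230309 -0.0100189   0.09349214]]
lever deg [16.73955596] [-0.03  0.17 -0.08 -1.14] grip [[ 0.47868787 -0.14538367  0.15549214]]
```

```bash
cat > go.py <<'E'
import sys,numpy as np
from plant import sensors
from scipy.spatial.transform import Rotation as Ro
def go(x,y,z,yawdeg):
    s=sensors.sense();R=Ro.from_euler("xyz",s["tool_rot"])
    t=R.inv().apply(np.array([x,y,z])-s["ee_pos"])/.25
    G=Ro.from_euler("xyz",[np.pi,0,np.radians(yawdeg)])
    w=(R.inv()*G).as_rotvec()/(np.pi/4)
    print("t",round(s["t"],2),"pos",np.round(s["ee_pos"],4),"yaw",round(np.degrees(s["tool_rot"][2]),2),"F",np.round(s["ft_force"],1),"q",np.round(s["q"],2),"w",s["gripper_width"])
    print("travel",np.round(t,4),"rot",np.round(w,4))
if __name__=="__main__": go(*map(float,sys.argv[1:5]))
E
python3 go.py .5073 .2828 .14 29.9
python3 - <<'E'
from h import *
exec(open("fit.py").read().split("q=least")[0].replace("print","(lambda *a:0)"))
q=least_squares(lambda p:res([p[0],p[1],0,*p[2:]]),[.597,-.126,-.13,0,-.02],loss="soft_l1")
p=[q.x[0],q.x[1],0,q.x[2]];print(q.x,np.round(q.fun.reshape(-1,2),2).tolist(),rigp(p,[0,.14,.09]))
o=minimize(lambda p:sum(((cv2.GaussianBlur(hullmask(d,cyl([p[0],p[1],.06,p[2]]),w),(0,0),1)-cv2.GaussianBlur(m,(0,0),.5))**2).sum() for d,w,m in((t,wt,mt),(s,ws,ms))),[.507,.283,.52],method="Nelder-Mead");print(o.x,o.fun)
E
```

```text
t 0.1 pos [0.1701 0.6011 0.2049] yaw 164.2 F [ 0.2 -0.6  0.6] q [-1.34  0.42 -0.01  1.61  0.    1.11 -0.05] w 1.0011541073465637
travel [-1.6445 -0.8575  0.2607] rot [-5.0000e-04  1.6000e-03  2.9845e+00]
[ 0.5978015  -0.12613536 -0.13163973 -0.00116028 -0.01979132] [[-0.05, -0.1], [0.18, 0.02], [-0.03, -0.12], [-0.57, -0.36], [-0.58, -0.05], [0.4, 0.6], [-0.78, -0.42], [-0.28, -0.23], [-0.27, -0.07], [0.04, 0.39], [0.46, 2.06]] [[0.61617788 0.01265336 0.09      ]]
[0.50757241 0.28339089 0.51264585] 12.967873048541115
```

Call:
send_rows(
  travel=[
    [-0.2, -0.1, 0],
    [-0.4, -0.2, 0],
    [-0.6, -0.3, 0],
    [-0.75, -0.4, 0],
    [-0.85, -0.44, 0],
  ],
  rotation=[
    [0, 0, 0.2],
    [0, 0, 0.4],
    [0, 0, 0.6],
    [0, 0, 0.8],
    [0, 0, 1],
  ],
  gripper=[0.5, 0.5, 0.5, 0.5, 0.5],
)

```text
t: 0.72
ee_pos: [0.3461, 0.4356, 0.2054]
tool_rot: [-3.141, 0.0, 2.073]
ft_force: [0.9, 0.3, 0.1]
gripper_width: 0.748
finger_force: 0.0
```

```bash
python3 go.py .5075 .283 .14 29.7
```

```text
t 0.72 pos [0.3461 0.4356 0.2054] yaw 118.78 F [0.9 0.3 0.1] q [-1.14  0.3   0.22  1.79 -0.07  1.06 -0.39] w 0.7475630779807019
travel [-0.8455  0.272   0.262 ] rot [1.0000e-04 6.0000e-04 1.9795e+00]
```

Call:
send_rows(
  travel=[
    [-0.2, 0.06, 0],
    [-0.4, 0.13, 0],
    [-0.6, 0.19, 0],
    [-0.75, 0.24, 0],
    [-0.84, 0.27, 0],
  ],
  rotation=[
    [0, 0, 0.2],
    [0, 0, 0.4],
    [0, 0, 0.6],
    [0, 0, 0.8],
    [0, 0, 1],
  ],
  gripper=[0.5, 0.5, 0.5, 0.5, 0.5],
)

```text
t: 1.35
ee_pos: [0.5073, 0.2854, 0.2053]
tool_rot: [3.141, 0.001, 1.288]
ft_force: [-0.1, 0.4, 0.7]
gripper_width: 0.749
finger_force: 0.0
```

Call:
send_rows(
  travel=[
    [0, 0, 0],
    [0, 0, 0],
    [0, 0, 0.1],
    [0, 0, 0.2],
    [0, 0, 0.26],
  ],
  rotation=[
    [0, 0, 0.2],
    [0, 0, 0.4],
    [0, 0, 0.6],
    [0, 0, 0.8],
    [0, 0, 0.98],
  ],
  gripper=[0.5, 0.5, 0.5, 0.5, 0.5],
)

```text
t: 1.98
ee_pos: [0.5055, 0.287, 0.1391]
tool_rot: [3.141, 0.001, 0.52]
ft_force: [-0.2, 0.7, -0.5]
gripper_width: 0.75
finger_force: 0.0
```

```bash
python3 go.py .5075 .283 .041 29.7
```

```text
t 1.98 pos [0.5055 0.287  0.1391] yaw 29.82 F [-0.2  0.7 -0.5] q [-1.02  0.47  0.58  1.8  -0.3   0.96 -1.36] w 0.7503654632121255
travel [-0.0005  0.0176  0.3924] rot [0.0005 0.0019 0.0026]
```

Call:
send_rows(
  travel=[
    [0, 0.018, 0.1],
    [0, 0.018, 0.2],
    [0, 0.018, 0.3],
    [0, 0.018, 0.36],
    [0, 0.018, 0.392],
  ],
  rotation=[
    [0, 0, 0],
    [0, 0, 0],
    [0, 0, 0],
    [0, 0, 0],
    [0, 0, 0],
  ],
  gripper=[0.5, 0.5, 0.5, 0.5, 0.5],
)

```text
t: 2.6
ee_pos: [0.5082, 0.2832, 0.0418]
tool_rot: [3.141, 0.001, 0.525]
ft_force: [0.7, -0.4, -0.2]
gripper_width: 0.748
finger_force: 0.0
```

Call:
send_rows(
  travel=[
    [0, 0, 0],
    [0, 0, 0],
    [0, 0, 0],
    [0, 0, 0],
    [0, 0, 0],
  ],
  rotation=[
    [0, 0, 0],
    [0, 0, 0],
    [0, 0, 0],
    [0, 0, 0],
    [0, 0, 0],
  ],
  gripper=[0.3, 0.1, 0, -0.1, -0.3],
)

```text
t: 3.22
ee_pos: [0.5087, 0.2837, 0.0431]
tool_rot: [-3.141, -0.001, 0.525]
ft_force: [-2.0, 0.4, 6.5]
gripper_width: 0.533
finger_force: 30.0
```

Call:
send_rows(
  travel=[
    [0, 0, 0],
    [0, 0, 0],
    [0, 0, 0],
    [0, 0, 0],
    [0, 0, 0],
  ],
  rotation=[
    [0, 0, 0],
    [0, 0, 0],
    [0, 0, 0],
    [0, 0, 0],
    [0, 0, 0],
  ],
  gripper=[-0.5, -0.5, -0.5, -0.5, -0.5],
)

```text
t: 3.85
ee_pos: [0.5087, 0.2837, 0.0432]
tool_rot: [-3.141, -0.001, 0.525]
ft_force: [-1.8, -0.2, 6.4]
gripper_width: 0.531
finger_force: 30.0
```

```bash
python3 go.py .5075 .283 .15 29.7
```

```text
t 3.85 pos [0.5087 0.2837 0.0432] yaw 30.11 F [-1.8 -0.2  6.4] q [-0.95  0.6   0.51  1.86 -0.4   0.79 -1.27] w 0.5307843355816354
travel [-0.0051 -0.     -0.4274] rot [-0.0003 -0.0014  0.009 ]
```

Call:
send_rows(
  travel=[
    [0, 0, -0.1],
    [0, 0, -0.2],
    [0, 0, -0.3],
    [0, 0, -0.4],
    [0, 0, -0.5],
  ],
  rotation=[
    [0, 0, 0],
    [0, 0, 0],
    [0, 0, 0],
    [0, 0, 0],
    [0, 0, 0],
  ],
  gripper=[-0.5, -0.5, -0.5, -0.5, -0.5],
)

```text
t: 4.47
ee_pos: [0.5081, 0.2832, 0.1683]
tool_rot: [3.142, 0.0, 0.525]
ft_force: [0.4, 0.5, -3.0]
gripper_width: 0.534
finger_force: 30.0
```

```bash
python3 go.py .620 .09 .16 82.5
```

```text
t 4.47 pos [0.5081 0.2832 0.1683] yaw 30.09 F [ 0.4  0.5 -3. ] q [-1.02  0.43  0.6   1.78 -0.28  1.02 -1.37] w 0.5343178321205587
travel [-2.000e-04  8.932e-01  3.300e-02] rot [-1.0000e-04  4.0000e-04 -1.1646e+00]
```

Call:
send_rows(
  travel=[
    [0, 0.2, 0],
    [0, 0.4, 0],
    [0, 0.6, 0],
    [0, 0.75, 0],
    [0, 0.86, 0],
  ],
  rotation=[
    [0, 0, -0.2],
    [0, 0, -0.4],
    [0, 0, -0.6],
    [0, 0, -0.8],
    [0, 0, -1],
  ],
  gripper=[-0.5, -0.5, -0.5, -0.5, -0.5],
)

```text
t: 5.1
ee_pos: [0.6166, 0.0954, 0.1674]
tool_rot: [-3.142, 0.001, 1.314]
ft_force: [0.6, 0.6, -2.6]
gripper_width: 0.53
finger_force: 30.0
```

```bash
python3 go.py .627 .097 .074 82.5
```

```text
t 5.1 pos [0.6166 0.0954 0.1674] yaw 75.31 F [ 0.6  0.6 -2.6] q [-0.54  0.48  0.46  1.67 -0.24  1.05 -0.27] w 0.5303456786776773
travel [0.017  0.0386 0.3736] rot [-1.000e-04  6.000e-04 -1.598e-01]
```

Call:
send_rows(
  travel=[
    [0.017, 0.039, 0.1],
    [0.017, 0.039, 0.2],
    [0.017, 0.039, 0.3],
    [0.017, 0.039, 0.374],
    [0.017, 0.039, 0.374],
  ],
  rotation=[
    [0, 0, -0.16],
    [0, 0, -0.16],
    [0, 0, -0.16],
    [0, 0, -0.16],
    [0, 0, -0.16],
  ],
  gripper=[-0.5, -0.5, -0.5, -0.5, -0.5],
)

```text
t: 5.72
ee_pos: [0.6259, 0.0988, 0.0729]
tool_rot: [-3.14, 0.001, 1.436]
ft_force: [0.0, 0.1, -2.5]
gripper_width: 0.533
finger_force: 30.0
```

```bash
python3 go.py .627 .097 .074 82.5
python3 - <<'E'
from plant import cams
from h import *
o=[]
for n,(x,y,w,h) in (("top",(275,155,100,75)),("side",(270,130,100,75))):
    d=cams.snapshot(n);np.savez(n+"1.npz",**d)
    im=cv2.resize(d["image"][y:y+h,x:x+w,::-1],None,fx=8,fy=8,interpolation=cv2.INTER_CUBIC)
    cv2.imwrite(f"pics/{n}1.png",im)
E
```

```text
t 5.72 pos [0.6259 0.0988 0.0729] yaw 82.3 F [ 0.   0.1 -2.5] q [-0.49  0.61  0.39  1.7  -0.28  0.89 -0.12] w 0.5332606032006184
travel [-0.0066  0.0054 -0.0044] rot [-0.0025  0.0013 -0.0045]
```

View pics/side1.png

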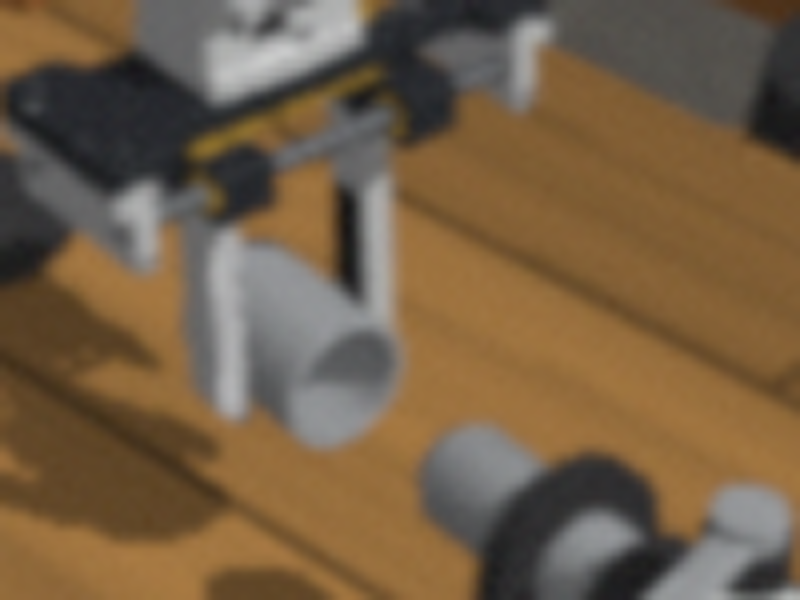

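View pics/top1.png

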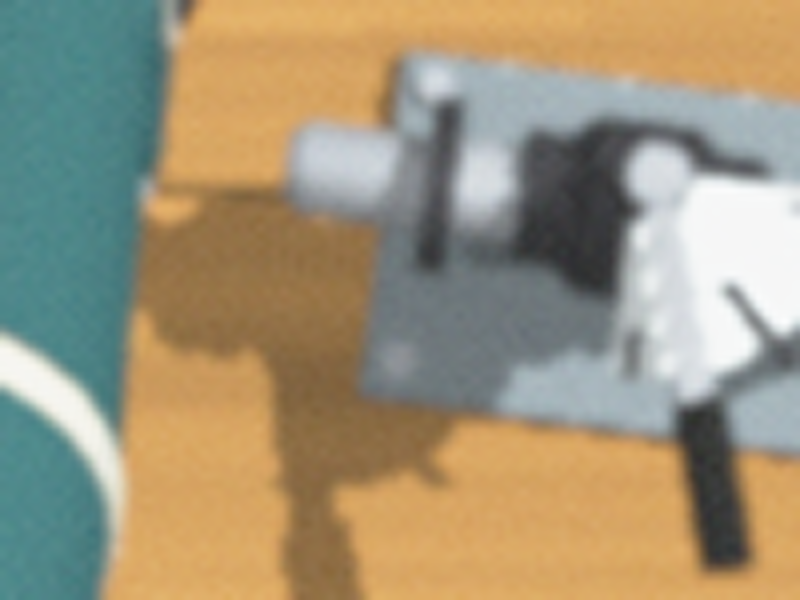

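The side crop shows the sleeve held, its open mouth around (345,385) and facing the spigot end at (450,475). The top view hides the sleeve behind the arm. I'll overlay the predicted models on the side view and compare.

Run:
```python
from h import *
d=load("side1");im=cv2.imread("pics/side1.png")
def circ(o,yaw,off,R,n=A): # axis dir at angle yaw
    P=np.c_[0*A+off,R*np.cos(A),R*np.sin(A)]@rz(yaw).T+o
    return P
def draw(P,c):
    q=((proj(d,P)-[270,130]+.5)*8-.5);cv2.polylines(im,[np.round(q*8).astype(np.int32)],True,c,1,cv2.LINE_AA,3)
tcp=np.array([.6259,.0988,.0729]);y=np.radians(82.3)
for e in(-.032,.032): draw(circ(tcp+[0,0,.018],y,e,.025),(0,0,255))
tip=np.array([.6162,.0127,.09]);ys=np.radians(82.5)
for off,R in((0,.013),(-.008,.019),(-.055,.019),(-.055,.035),(-.067,.035)): draw(circ(tip,ys,off,R),(0,255,0))
cv2.imwrite("pics/ov1.png",im)
```

```text
(no output)
```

View pics/ov1.png

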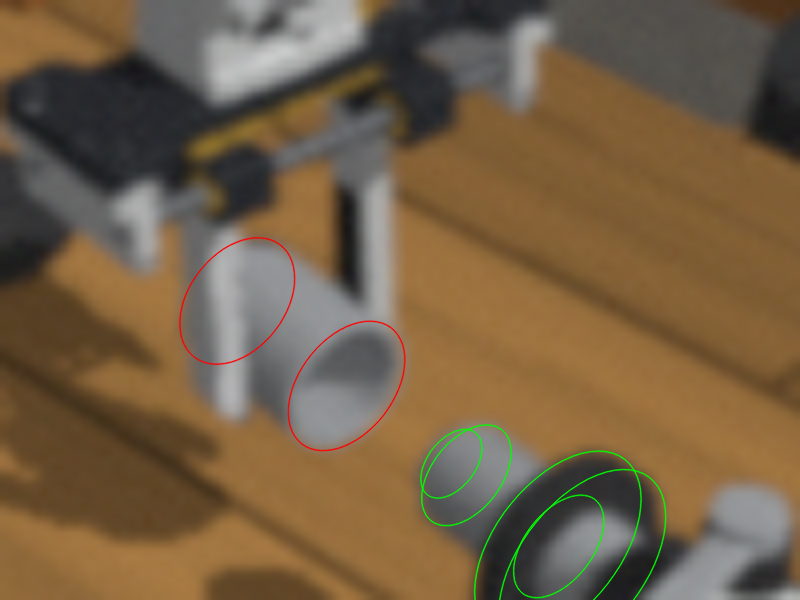

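The sleeve overlay fits to within about 1 mm and the spigot fits to about 1 mm. I'll correct the sideways offset of about 1.6 mm and advance to just past the taper.

Call:
send_rows(
  travel=[
    [-0.04, 0.006, 0.002],
    [-0.09, 0.006, 0.002],
    [-0.14, 0.006, 0.002],
    [-0.18, 0.006, 0.002],
    [-0.21, 0.006, 0.002],
  ],
  rotation=[
    [0, 0, -0.004],
    [0, 0, -0.004],
    [0, 0, -0.004],
    [0, 0, -0.004],
    [0, 0, -0.004],
  ],
  gripper=[-0.5, -0.5, -0.5, -0.5, -0.5],
)

```text
t: 6.45
ee_pos: [0.621, 0.0458, 0.0736]
tool_rot: [3.142, 0.0, 1.439]
ft_force: [-0.3, -0.8, -3.4]
gripper_width: 0.527
finger_force: 30.0
```

```bash
python3 go.py .6189 .033 .072 82.5
```

```text
t 6.45 pos [0.621  0.0458 0.0736] yaw 82.45 F [-0.3 -0.8 -3.4] q [-0.41  0.59  0.39  1.73 -0.28  0.87 -0.03] w 0.5271582432369155
travel [-0.052  -0.0017  0.0062] rot [ 0.0001  0.0001 -0.0012]
```

Call:
send_rows(
  travel=[
    [-0.015, 0, 0.004],
    [-0.03, 0, 0.004],
    [-0.045, 0, 0.004],
    [-0.06, 0, 0.004],
    [-0.075, 0, 0.004],
  ],
  rotation=[
    [0, 0, 0],
    [0, 0, 0],
    [0, 0, 0],
    [0, 0, 0],
    [0, 0, 0],
  ],
  gripper=[-0.5, -0.5, -0.5, -0.5, -0.5],
)

```text
t: 7.08
ee_pos: [0.6186, 0.028, 0.0725]
tool_rot: [3.142, 0.0, 1.44]
ft_force: [0.6, -0.1, -3.5]
gripper_width: 0.533
finger_force: 30.0
```

```bash
python3 go.py .6131 -.0102 .072 82.5
```

```text
t 7.08 pos [0.6186 0.028  0.0725] yaw 82.49 F [ 0.6 -0.1 -3.5] q [-0.39  0.59  0.39  1.74 -0.28  0.87  0.  ] w 0.5334317232310253
travel [-0.1542 -0.002   0.0019] rot [ 0.0001  0.0001 -0.0003]
```

Call:
send_rows(
  travel=[
    [-0.02, -0.001, 0],
    [-0.04, -0.001, 0],
    [-0.06, -0.001, 0],
    [-0.08, -0.001, 0],
    [-0.1, -0.001, 0],
  ],
  rotation=[
    [0, 0, 0],
    [0, 0, 0],
    [0, 0, 0],
    [0, 0, 0],
    [0, 0, 0],
  ],
  gripper=[-0.5, -0.5, -0.5, -0.5, -0.5],
)

```text
t: 7.7
ee_pos: [0.6151, 0.003, 0.0725]
tool_rot: [3.142, 0.0, 1.439]
ft_force: [0.5, 0.5, -2.4]
gripper_width: 0.529
finger_force: 30.0
```

Call:
send_rows(
  travel=[
    [-0.01, 0, 0],
    [-0.02, 0, 0],
    [-0.03, 0, 0],
    [-0.04, 0, 0],
    [-0.05, 0, 0],
  ],
  rotation=[
    [0, 0, 0],
    [0, 0, 0],
    [0, 0, 0],
    [0, 0, 0],
    [0, 0, 0],
  ],
  gripper=[-0.5, -0.5, -0.5, -0.5, -0.5],
)

```text
t: 8.32
ee_pos: [0.6135, -0.0091, 0.0725]
tool_rot: [3.142, 0.0, 1.44]
ft_force: [0.4, -0.3, -2.8]
gripper_width: 0.53
finger_force: 30.0
```

```bash
python3 go.py .6131 -.0102 .072 82.5
```

```text
t 8.32 pos [ 0.6135 -0.0091  0.0725] yaw 82.48 F [ 0.4 -0.3 -2.8] q [-0.33  0.58  0.4   1.76 -0.28  0.86  0.06] w 0.5304324603792844
travel [-0.0044 -0.001   0.002 ] rot [ 0.0001  0.0001 -0.0004]
```

Now I'll push until the force shows contact with the collar.

Call:
send_rows(
  travel=[
    [-0.004, 0, 0],
    [-0.008, 0, 0],
    [-0.012, 0, 0],
    [-0.014, 0, 0],
    [-0.014, 0, 0],
  ],
  rotation=[
    [0, 0, 0],
    [0, 0, 0],
    [0, 0, 0],
    [0, 0, 0],
    [0, 0, 0],
  ],
  gripper=[-0.5, -0.5, -0.5, -0.5, -0.5],
)

```text
t: 8.95
ee_pos: [0.6134, -0.0093, 0.0725]
tool_rot: [3.142, -0.003, 1.442]
ft_force: [2.1, 13.8, -2.8]
gripper_width: 0.53
finger_force: 30.0
```

Call:
send_rows(
  travel=[
    [-0.004, 0, 0],
    [-0.008, 0, 0],
    [-0.01, 0, 0],
    [-0.01, 0, 0],
    [-0.01, 0, 0],
  ],
  rotation=[
    [0, 0, 0],
    [0, 0, 0],
    [0, 0, 0],
    [0, 0, 0],
    [0, 0, 0],
  ],
  gripper=[-0.5, -0.5, -0.5, -0.5, -0.5],
)

```text
t: 9.57
ee_pos: [0.6134, -0.0095, 0.0725]
tool_rot: [3.142, -0.005, 1.444]
ft_force: [3.0, 25.4, -3.7]
gripper_width: 0.53
finger_force: 30.0
```

```bash
python3 go.py .6131 -.0102 .072 82.5;python3 - <<'E'
from plant import cams
from h import *
d=cams.snapshot("side");np.savez("side2.npz",**d)
im=cv2.resize(d["image"][150:225,300:400,::-1],None,fx=8,fy=8,interpolation=cv2.INTER_CUBIC)
cv2.imwrite("pics/side2.png",im)
E
```

```text
t 9.57 pos [ 0.6134 -0.0095  0.0725] yaw 82.71 F [ 3.  25.4 -3.7] q [-0.32  0.58  0.39  1.76 -0.29  0.86  0.07] w 0.5295885288326987
travel [-0.0031 -0.0008  0.0021] rot [ 0.     -0.0069  0.0048]
```

View pics/side2.png

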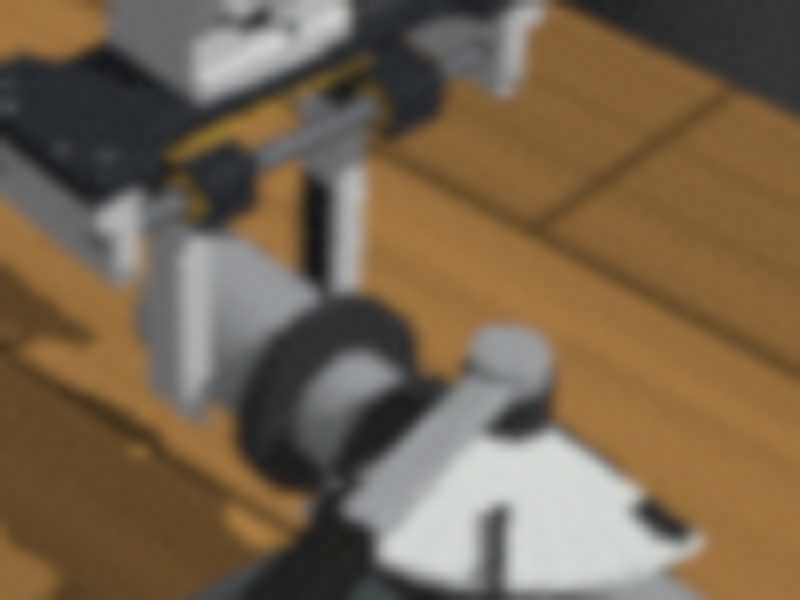

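The side crop shows the sleeve flush against the collar: its rim meets the collar face at about (300,330). The force rose from 14 to 25 N with no further travel, so it is home. I'll relieve the push, release and rise.

Call:
send_rows(
  travel=[
    [0.006, 0, 0],
    [0.012, 0, 0],
    [0.016, 0, 0],
    [0.016, 0, 0],
    [0.016, 0, 0],
  ],
  rotation=[
    [0, 0, 0],
    [0, 0, 0],
    [0, 0, 0],
    [0, 0, 0],
    [0, 0, 0],
  ],
  gripper=[-0.5, -0.5, -0.5, 0.6, 0.6],
)

```text
t: 10.25
ee_pos: [0.6134, -0.0114, 0.0727]
tool_rot: [3.141, 0.0, 1.439]
ft_force: [-0.4, 0.1, 0.0]
gripper_width: 0.707
finger_force: 0.0
```

Call:
send_rows(
  travel=[
    [0, 0, 0],
    [0, 0, -0.1],
    [0, 0, -0.3],
    [0, 0, -0.5],
    [0, 0, -0.6],
  ],
  rotation=[
    [0, 0, 0],
    [0, 0, 0],
    [0, 0, 0],
    [0, 0, 0],
    [0, 0, 0],
  ],
  gripper=[0.6, 0.6, 0.6, 0.6, 0.6],
)

```text
t: 10.88
ee_pos: [0.6139, -0.0114, 0.2253]
tool_rot: [3.139, -0.0, 1.439]
ft_force: [-0.2, -0.3, -0.5]
gripper_width: 0.799
finger_force: 0.0
```

Run:
```python
from plant import cams
from h import *
for n in("top","side"):
    d=cams.snapshot(n);np.savez(n+"3.npz",**d)
a=cv2.resize(load("side3")["image"][150:250,290:390,::-1],None,fx=4,fy=4,interpolation=cv2.INTER_CUBIC)
b=cv2.resize(load("top3")["image"][145:245,300:400,::-1],None,fx=4,fy=4,interpolation=cv2.INTER_CUBIC)
cv2.imwrite("pics/m3.png",np.hstack([a,b]))
import go
p=np.array([.5978,-.1261,0,-.1310])
for a in(14,16.7,19): 
  a=np.radians(a);g=rigp(p,[-.12*np.cos(a),-.12*np.sin(a),.152]);print(g)
go.go(g[0,0],g[0,1],.2,82.5)
```

```text
[[ 0.47857002 -0.13967243  0.152     ]]
[[ 0.47934172 -0.14527386  0.152     ]]
[[ 0.48020664 -0.15001236  0.152     ]]
t 10.97 pos [ 0.6145 -0.0113  0.2255] yaw 82.46 F [ 0.4  0.4 -0.3] q [-0.38  0.41  0.46  1.64 -0.19  1.14 -0.  ] w 0.7999593221564228
travel [-0.6205 -0.46    0.0993] rot [ 0.0056 -0.0012 -0.0009]
```

View pics/m3.png

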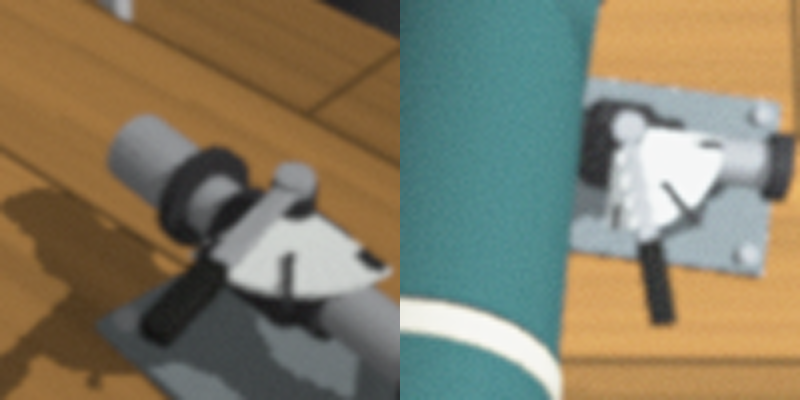

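Both views show the sleeve on the spigot against the collar, and the lever is undisturbed. I have used all 10 views, so from here I work numerically. Next I fit the lever angle from the grip's silhouette.

```bash
cat > lev.py <<'E'
import sys
from h import *
P=np.array([.5978,-.1261,0,-.1310])
def box(a): 
    B=np.array([[-r,w,z] for r in(.085,.15) for w in(-.01,.01) for z in(.144,.160)])
    return rigp(P,B@rz(a).T)
def fit(n,win,a0,dx=True):
    d=load(n);x,y,w,h=win;g=d["image"][y:y+h,x:x+w].max(2).astype(float)
    m=np.clip((120-g)/60,0,1)
    f=lambda p:((cv2.GaussianBlur(hullmask(d,box(p[0])+[p[1],p[2],0],win),(0,0),.8)-m)**2).sum()
    o=minimize(f,[a0,0,0],method="Nelder-Mead",options=dict(initial_simplex=[[a0,0,0],[a0+.1,0,0],[a0,.004,0],[a0,0,.004]]))
    return np.degrees(o.x[0]),np.round(o.x[1:],4),round(o.fun,2),round(m.sum(),1)
if __name__=="__main__":
    print(fit("top3",(354,207,22,23),.29),fit("top0",(354,207,22,23),.29))
    for a in (10,14,16,18,20):
        print(a,proj(load("side3"),box(np.radians(a))).mean(0))
E
python3 lev.py; python3 go.py .4793 -.1453 .2 37.5
```

```text
(np.float64(16.344488731382533), array([ 0.0049, -0.0012]), np.float64(24.26), np.float64(95.2)) (np.float64(16.490333112717497), array([ 0.0047, -0.0008]), np.float64(21.83), np.float64(100.2))
10 [330.52015431 222.20838512]
14 [333.50140813 223.88488711]
16 [335.06429638 224.67398754]
18 [336.67263006 225.42833845]
20 [338.32421638 226.14651042]
t 10.97 pos [ 0.6145 -0.0113  0.2255] yaw 82.46 F [ 0.4  0.4 -0.3] q [-0.38  0.41  0.46  1.64 -0.19  1.14 -0.  ] w 0.7999593221564228
travel [-0.6022 -0.4661  0.0993] rot [ 0.0048 -0.0033  0.9991]
```

Call:
send_rows(
  travel=[
    [-0.12, -0.09, 0],
    [-0.25, -0.19, 0],
    [-0.37, -0.29, 0],
    [-0.49, -0.38, 0],
    [-0.6, -0.466, 0],
  ],
  rotation=[
    [0, 0, 0.2],
    [0, 0, 0.4],
    [0, 0, 0.6],
    [0, 0, 0.8],
    [0, 0, 1],
  ],
  gripper=[0.3, 0.1, 0, 0, 0],
)

```text
t: 11.6
ee_pos: [0.4767, -0.1453, 0.2217]
tool_rot: [-3.141, 0.001, 0.648]
ft_force: [-0.5, -0.9, -0.5]
gripper_width: 0.5
finger_force: 0.0
```

```bash
python3 go.py .4795 -.1455 .18 8.9
```

```text
t 11.6 pos [ 0.4767 -0.1453  0.2217] yaw 37.16 F [-0.5 -0.9 -0.5] q [-0.37  0.21  0.69  1.92 -0.15  1.07 -0.54] w 0.49987198083828555
travel [0.0085 0.0073 0.167 ] rot [-3.000e-04  1.000e-03  6.279e-01]
```

Call:
send_rows(
  travel=[
    [0.008, 0.007, 0],
    [0.008, 0.007, 0.04],
    [0.008, 0.007, 0.1],
    [0.008, 0.007, 0.16],
    [0.008, 0.007, 0.16],
  ],
  rotation=[
    [0, 0, 0.2],
    [0, 0, 0.4],
    [0, 0, 0.63],
    [0, 0, 0.63],
    [0, 0, 0.63],
  ],
  gripper=[0, 0, 0, 0, 0],
)

```text
t: 12.22
ee_pos: [0.48, -0.1445, 0.1813]
tool_rot: [-3.141, 0.002, 0.163]
ft_force: [0.9, 0.3, -0.1]
gripper_width: 0.499
finger_force: 0.0
```

```bash
python3 go.py .4795 -.1455 .135 8.9
```

```text
t 12.22 pos [ 0.48   -0.1445  0.1813] yaw 9.36 F [ 0.9  0.3 -0.1] q [-0.41  0.28  0.75  1.96 -0.23  0.99 -0.96] w 0.49922735240008853
travel [-0.0022  0.0035  0.1851] rot [-0.0001  0.003   0.0103]
```

Call:
send_rows(
  travel=[
    [-0.002, 0.003, 0.05],
    [-0.002, 0.003, 0.1],
    [-0.002, 0.003, 0.15],
    [-0.002, 0.003, 0.185],
    [-0.002, 0.003, 0.185],
  ],
  rotation=[
    [0, 0, 0.01],
    [0, 0, 0.01],
    [0, 0, 0.01],
    [0, 0, 0.01],
    [0, 0, 0.01],
  ],
  gripper=[0, 0, 0, 0, 0],
)

```text
t: 12.85
ee_pos: [0.48, -0.1455, 0.1356]
tool_rot: [3.142, 0.001, 0.151]
ft_force: [0.0, -0.3, 0.7]
gripper_width: 0.501
finger_force: 0.0
```

Call:
send_rows(
  travel=[
    [0, 0, 0],
    [0, 0, 0],
    [0, 0, 0],
    [0, 0, 0],
    [0, 0, 0],
  ],
  rotation=[
    [0, 0, 0],
    [0, 0, 0],
    [0, 0, 0],
    [0, 0, 0],
    [0, 0, 0],
  ],
  gripper=[-0.2, -0.4, -0.5, -0.7, -0.9],
)

```text
t: 13.48
ee_pos: [0.4805, -0.1453, 0.1364]
tool_rot: [-3.142, -0.0, 0.152]
ft_force: [-1.0, 0.9, 3.7]
gripper_width: 0.21
finger_force: 30.0
```

```bash
cat > arc.py <<'E'
import numpy as np,sys
from plant import sensors
from scipy.spatial.transform import Rotation as Ro
s=sensors.sense();R=Ro.from_euler("xyz",s["tool_rot"]);p=s["ee_pos"];S=np.array([.5978,-.1261])
v=np.array(p[:2])-S;th0=np.degrees(np.arctan2(v[1],v[0]))%360;print(s["t"],"r",np.hypot(*v),"lever by pos",th0-180+7.5,"by yaw",np.degrees(s["tool_rot"][2])+7.5,"F",np.round(s["ft_force"],1),s["gripper_width"],np.round(p,4))
for d in map(float,sys.argv[1:]):
    a=np.radians(d);w=Ro.from_euler("z",a).apply([*v,0])-[*v,0];print(d,np.round(R.inv().apply(w)/.25,4),"rot",-d/45)
E
python3 arc.py 5 10 15 20 25 28.6
```

```text
13.475 r 0.11889171500139112 lever by pos 16.81751805965942 by yaw 16.196304999609737 F [-1.   0.9  3.7] 0.2099786993850125 [ 0.4805 -0.1453  0.1364]
5.0 [ 0.0023  0.0414 -0.    ] rot -0.1111111111111111
10.0 [ 0.0081  0.0825 -0.    ] rot -0.2222222222222222
15.0 [ 0.0175  0.1229 -0.    ] rot -0.3333333333333333
20.0 [ 0.0304  0.1623 -0.    ] rot -0.4444444444444444
25.0 [0.0467 0.2005 0.    ] rot -0.5555555555555556
28.6 [0.0605 0.227  0.    ] rot -0.6355555555555555
```

Call:
send_rows(
  travel=[
    [0.001, 0.025, 0],
    [0.003, 0.05, 0],
    [0.007, 0.074, 0],
    [0.012, 0.099, 0],
    [0.0175, 0.123, 0],
  ],
  rotation=[
    [0, 0, -0.067],
    [0, 0, -0.133],
    [0, 0, -0.2],
    [0, 0, -0.267],
    [0, 0, -0.333],
  ],
  gripper=[-0.9, -0.9, -0.9, -0.9, -0.9],
)

```text
t: 14.1
ee_pos: [0.4896, -0.1748, 0.1364]
tool_rot: [-3.141, -0.0, 0.415]
ft_force: [0.9, 4.5, 3.6]
gripper_width: 0.21
finger_force: 30.0
```

```bash
python3 arc.py 4 8 12 13 14 15
```

```text
14.1 r 0.11866828724699226 lever by pos 31.75540652255077 by yaw 31.290924639064283 F [0.9 4.5 3.6] 0.2104271997972198 [ 0.4896 -0.1748  0.1364]
4.0 [ 0.0014  0.0331 -0.    ] rot -0.08888888888888889
8.0 [ 0.0052  0.066  -0.    ] rot -0.17777777777777778
12.0 [ 0.0112  0.0986 -0.    ] rot -0.26666666666666666
13.0 [ 0.013   0.1067 -0.    ] rot -0.28888888888888886
14.0 [ 0.015   0.1147 -0.    ] rot -0.3111111111111111
15.0 [ 1.720e-02  1.227e-01 -1.000e-04] rot -0.3333333333333333
```

Smooth, with low force. I'm swinging the remaining 13.5°.

Call:
send_rows(
  travel=[
    [0.001, 0.033, 0],
    [0.005, 0.066, 0],
    [0.011, 0.099, 0],
    [0.014, 0.111, 0],
    [0.014, 0.111, 0],
  ],
  rotation=[
    [0, 0, -0.09],
    [0, 0, -0.18],
    [0, 0, -0.27],
    [0, 0, -0.3],
    [0, 0, -0.3],
  ],
  gripper=[-0.9, -0.9, -0.9, -0.9, -0.9],
)

```text
t: 14.72
ee_pos: [0.5043, -0.199, 0.1364]
tool_rot: [3.141, -0.001, 0.649]
ft_force: [4.2, 3.1, 1.7]
gripper_width: 0.211
finger_force: 30.0
```

```bash
python3 arc.py 0.5
```

```text
14.725 r 0.118512492945076 lever by pos 45.44675106551395 by yaw 44.6822465559759 F [4.2 3.1 1.7] 0.21069529573472434 [ 0.5043 -0.199   0.1364]
0.5 [0.0001 0.0041 0.    ] rot -0.011111111111111112
```

45° to within 0.5°. I'll release, rise and back away.

Call:
send_rows(
  travel=[
    [0, 0, 0],
    [0, 0, 0],
    [0, 0, 0],
    [0, 0, 0],
    [0, 0, 0],
  ],
  rotation=[
    [0, 0, 0],
    [0, 0, 0],
    [0, 0, 0],
    [0, 0, 0],
    [0, 0, 0],
  ],
  gripper=[-0.3, -0.1, 0, 0, 0],
)

```text
t: 15.35
ee_pos: [0.5037, -0.1992, 0.1362]
tool_rot: [3.142, 0.0, 0.649]
ft_force: [0.2, -0.4, -0.2]
gripper_width: 0.496
finger_force: 0.0
```

Call:
send_rows(
  travel=[
    [0, 0, -0.1],
    [0, 0, -0.25],
    [0, 0, -0.4],
    [0, 0, -0.5],
    [0, 0, -0.5],
  ],
  rotation=[
    [0, 0, 0],
    [0, 0, 0],
    [0, 0, 0],
    [0, 0, 0],
    [0, 0, 0],
  ],
  gripper=[0, 0, 0, 0, 0],
)

```text
t: 15.98
ee_pos: [0.5044, -0.1995, 0.2628]
tool_rot: [3.14, -0.002, 0.649]
ft_force: [0.3, -0.2, -0.8]
gripper_width: 0.502
finger_force: 0.0
```

Call:
send_rows(
  travel=[
    [-0.1, 0.2, 0],
    [-0.2, 0.4, 0],
    [-0.3, 0.6, 0],
    [-0.3, 0.8, 0],
    [-0.3, 0.9, 0],
  ],
  rotation=[
    [0, 0, 0],
    [0, 0, 0],
    [0, 0, 0],
    [0, 0, 0],
    [0, 0, 0],
  ],
  gripper=[0, 0, 0, 0, 0],
)

```text
t: 16.6
ee_pos: [0.5799, -0.4258, 0.259]
tool_rot: [-3.14, 0.001, 0.647]
ft_force: [-0.4, 0.6, 0.1]
gripper_width: 0.499
finger_force: 0.0
```

Run:
```python
from plant import cams,sensors
from h import *
import lev
for n in("top","side"): np.savez(n+"4.npz",**cams.snapshot(n))
d=load("top4");q=proj(d,lev.box(np.pi/4));lo=np.floor(q.min(0)).astype(int)-3;hi=np.ceil(q.max(0)).astype(int)+4
# keep the window outside the plate rim/rib
print(lo,hi)
for n in("top4",): print(lev.fit(n,(lo[0]+6,lo[1]+6,hi[0]-lo[0]-6,hi[1]-lo[1]-6),np.pi/4))
# sleeve at home: compare silhouettes against predicted for shifts along the axis
s=load("side4");
tip=np.array([.6162,.0127,.09]);u=np.array([.1306,.9914,0])
for nm,d in(("top",load("top4")),("side",s)):
  for c in(0,):
    P=cyl([*(tip-u*.023),np.radians(82.5)]);q=proj(d,P);w=(int(q[:,0].min())-5,int(q[:,1].min())-5,int(np.ptp(q[:,0]))+10,int(np.ptp(q[:,1]))+10)
    x,y,W,H=w;im=d["image"][y:y+H,x:x+W].astype(float);sat=1-im.min(2)/im.max(2)
    m=((sat<.25)&(im.max(2)>95)).astype(float)
    print(nm,[(e,round(((hullmask(d,cyl([*(tip+u*(-.023+e*1e-3)),np.radians(82.5)]),w)-m)**2).sum(),1)) for e in(-4,-2,0,2,4,8,12)])
print(sensors.sense()["ee_pos"],sensors.sense()["t"])
```

```text
[367 193] [395 223]
(np.float64(44.76696170044355), array([0.0052, 0.0014]), np.float64(26.14), np.float64(112.4))
top [(-4, np.float64(145.8)), (-2, np.float64(138.0)), (0, np.float64(142.1)), (2, np.float64(159.7)), (4, np.float64(180.4)), (8, np.float64(221.3)), (12, np.float64(262.3))]
side [(-4, np.float64(269.6)), (-2, np.float64(257.7)), (0, np.float64(256.0)), (2, np.float64(262.3)), (4, np.float64(276.3)), (8, np.float64(304.2)), (12, np.float64(328.0))]
[ 0.57972271 -0.42561239  0.25863978] 16.7
```

```bash
python3 -c "
from plant import r
print(r.sign_off())"
```

```text
the job is handed in; nothing more can be done
None
```

The job is handed in at about 17 s of robot time: the middle-sized sleeve is on the spigot, home against the collar, and the lever was then swung from about 16.5° (where I found it and left it meanwhile) to about 45° and let go; the spanner, flange and reducer were not touched.

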